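# Unclip the bird feeder's cover

## Task

The slim box-shaped bird feeder needs refilling. Free its snap-fit cover by squeezing the two opposite side tabs together, lift it straight off, and lay it gently, right way up and flat, in the shallow wooden tray, leaving the feeder standing on the bench.

Things in the scene. Friction and masses are not known exactly. Their poses are not given: they have to be found in the camera images.
- tab_left_pad (a point): Middle of the outer face of one of the two upright ribbed tabs (34 wide, 42 mm high) of the box feeder's white cover (120 g); it faces +y, z is up. The tab points are 60 mm apart; the cover's centre is half-way between. Each tab slides 9 mm in on its own spring (5 N) to a stop; its catch frees after 4 mm and springs back when let go. Keep both fully in while lifting. 133 mm above the bench at first.
- tab_right_pad (a point): The same point of the opposite tab, which faces -y. Between the tabs stands a ridge 34 mm wide (50 at its ends), 112 long (along x), its top 21 mm above the tab points. Under the tabs are flat eaves 132 x 68 mm, their top 23 mm below the tab points: keep fingertips above. Feet reach 18 mm below the eaves; it is off the feeder once lifted 30 mm. Stood on its feet, its tab points are 45 mm above the floor.
- feeder: Slim box-shaped bird feeder (not the round one with a twist cap), white plastic with clear long sides, 0.8 kg, standing loose: foot 170 x 110 mm, hopper 120 x 56 mm, 106 mm high without its cover. Origin at the centre of its underside, x along its length, z up. It may slide a little on the bench if the squeeze is off centre, which does no harm.
- tray_in (a point): Centre of the floor (upper face, 6 mm above the bench) of the fixed shallow rectangular wooden tray: outside 240 x 190 mm, walls 6 mm thick, rim 28 mm above the bench; x along its length, y along its width, z up. The cover fits in it flat in any direction when put near the centre.
Mind the look-alikes: they are no part of the job. Leave any black or yellow look-alike of the part that bears tab_left_pad alone.

How it is judged:
By the outcome, as a careful person would: the job done as asked, in the order asked, and still so for the second after the job is handed in, with the robot touching nothing.
It also fails if it takes over 42 s, if anything falls off the work surface, if the arm or the gripper's body presses on something with over 40 N, if the wrist force passes 120 N, or if a joint passes its speed limit or range.

## Robot

A 6-joint arm with a two-finger parallel gripper is mounted at the origin on the work surface. World frame = base frame: x ahead of the robot, y to its left, z up, the work surface at z = 0. Lengths are in m, angles in degrees, forces in N, time in s.
With the tool pointing down it reaches from about 0.4 to 0.825 m from the base axis. Payload 7 kg.
Tool frame: the origin (TCP) lies at the centre of the arm's flange, where the gripper is bolted on; the fingertips stand 173 mm ahead of it and the grasp point (between the pads) lies 155 mm ahead of it (ctrl.tcp_to_grasp is the z of the grasp point in the tool frame, in m); z points along the fingers, y is the direction in which the jaws open and shut (so a half turn about z gives the same grasp; the last joint's range is limited). The gripper opens to 85 mm and grips with 20 to 120 N. Pads are 22 mm wide; open, the fingers measure 114 mm over their backs; the gripper's body (76 mm by 85 mm) begins 54 mm behind the grasp point. The pads swing forward as they close: fully open they stand 13 mm farther back than shut.
Start: joints at [92.424, 20.546, 0.682, 0, -70.136, -16.507], TCP at [0.164, 0.655, 0.405] pointing down, gripper open.
Joint ranges: [-176.03, 176.03], [-82.01, 121.73], [-58.28, 71.71], [-173.87, 95.51], [-174.79, -0.11], [-173.66, 173.66]. Speed limits (degrees/s): [136.94, 136.94, 172.46, 180, 180, 180].

## Interface

Orientations are given as a 3x3 rotation matrix whose columns are the frame's x, y, z axes.
In Python, from bench import ctrl gives the robot as it stands. The module is installed in compiled form; this text tells all that it offers.
- The arm moves only by the tool play_rows, never from a script. Its argument "motion" is text: rows parted by semicolons, each of 5 numbers parted by spaces: the shift along the tool's x, y, z in mm, then the turn about the tool's z in degrees, then the opening, from -1 (shut) to 1 (fully open). In form: x y z twist claw; .... A call has exactly 8 rows; each row is the pose to reach, as a shift and turn from the pose measured when the call began, along the tool's axes at that moment; what a row does not reach only later rows make up. A row lasts 1/8 s, in which the tool goes at most 62.5 mm and 10.7 degrees, less where a joint would pass 70% of its speed; a pose out of reach is approached as far as the arm can. A call with a gripper value outside its range is refused whole. The fingers move at their own pace and stop on an object; "grip_force" is the grip in N (left out, the last holds). Time passes only in rows, so rows that repeat a pose let the fingers close, or fill a call up. It gives the time, the measured TCP pose, the force and the opening at its end, in the units of the state.
- ctrl.sense(): the state, without advancing time (a new reading comes with each control period).
- ctrl.grab_frame(name): name is "scene" or "side" or "wrist"; returns (picture, depth): 384x512x3 uint8, red, green, blue; 384x512 float32, m along the optical axis (not along the pixel's ray), 0 where there is no reading.
- ctrl.camera_params(name): a dict with "intrinsics" (3x3 intrinsics, pixels), "D" ([k1, k2, p1, p2, k3] as OpenCV has them; the pictures are not rectified), "rvec" (rotation vector, rad) and "tvec" (3), from world to camera coordinates, as OpenCV has them. Camera axes: x right, y down, z forward; pixel columns grow to the right and rows downward; lengths in m; the calibration is good to about 2 mm. A picture is of the moment at which its call begins: read the wrist's pose just before it. camera_params takes no time and is no camera call; for the wrist camera it gives the pose at the moment of the call.
- ctrl.hand_in(): hands the job in, once; it reports no verdict.
The state is a dict: "clock": time; "joints": joint angles; "qd": joint speeds; "effort": joint torques, N m; "tcp_pos": TCP position; "eef_rot": TCP orientation; "wrist_force": force on the tool from outside, world axes, zero at the start; "wrist_torque": the same for the moment, N m; "grip_width": opening from 0.0 (shut) to 1.0 (fully open).
Only numpy, scipy, OpenCV 4.12 (cv2) and the standard library are available. Lean on these libraries where they do the work, as an engineer would, in place of code of your own. Each camera call takes 0.05 s, during which the arm holds its last target. There are 200 camera calls.

## Working session

There is one attempt and no reset: what is moved stays moved. The work goes in short steps, Python scripts to look and compute and a tool call to move; the robot and the scene stay as the last step left them, time stands still between calls to the robot, and variables do not carry over. Pictures are saved under pics/ and viewed, about 8 in all and at most 12, crops included, and the job is handed in when it is done.

Besides the shell and the picture viewer there is one more tool, called after "Request:" as a command line: name --argument value ..., lists and objects as JSON in quotes. play_rows: Moves the arm, as the interface text tells. Its arguments: {"type":"object","properties":{"motion":{"type":"string"},"grip_force":{"type":"number"}},"required":["motion"]}

```bash
mkdir -p pics; cat > h.py <<'E'
import numpy as np, cv2
from bench import ctrl
def cam(n):
    p=ctrl.camera_params(n); f,d=ctrl.grab_frame(n)
    np.savez(f'/tmp/{n}.npz',f=f,d=d,K=p['intrinsics'],D=np.array(p['D']),r=p['rvec'],t=p['tvec'])
    return f,d
def ld(n): return np.load(f'/tmp/{n}.npz')
def pts(n,uv=None):
    """world points from depth, for all pixels or list uv"""
    q=ld(n); d=q['d']
    if uv is None:
        v,u=np.mgrid[:d.shape[0],:d.shape[1]]; uv=np.stack([u,v],-1).reshape(-1,2)
    uv=np.array(uv); z=d[uv[:,1].astype(int),uv[:,0].astype(int)]
    n_=cv2.undistortPoints(uv.astype(float).reshape(-1,1,2),q['K'],q['D'])[:,0]
    c=np.c_[n_*z[:,None],z]; R=cv2.Rodrigues(q['r'])[0]
    return (c-q['t'].reshape(1,3))@R
def ray(n,uv,h):
    q=ld(n); n_=cv2.undistortPoints(np.array(uv,float).reshape(-1,1,2),q['K'],q['D'])[:,0]
    R=cv2.Rodrigues(q['r'])[0]; o=-R.T@q['t'].ravel(); w=np.c_[n_,np.ones(len(n_))]@R
    return o+w*((h-o[2])/w[:,2])[:,None]
def save(name,img): cv2.imwrite(f'pics/{name}.png',img[...,::-1])
E
python3 - <<'E'
from h import *
a,_=cam('scene');b,_=cam('side')
save('s1',a); save('s2',b)
s=ctrl.sense(); print(s['clock'],s['tcp_pos'],s['eef_rot'],s['grip_width'],ctrl.tcp_to_grasp)
E
```

```text
0.1 [0.16421623 0.65453662 0.4038511 ] [[ 9.69917702e-01 -2.43432955e-01 -2.20173548e-04]
 [-2.43433007e-01 -9.69916556e-01 -1.49817564e-03]
 [ 1.51155352e-04  1.50670458e-03 -9.99998853e-01]] 0.9976861707321921 0.1547
```

View pics/s1.png

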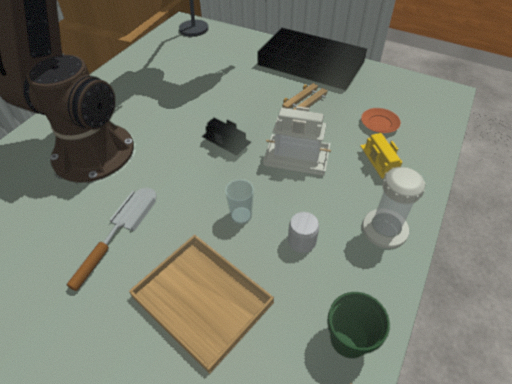

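View pics/s2.png

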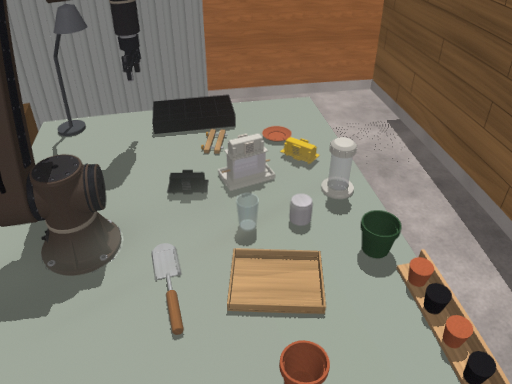

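The scene picture shows the feeder with its white cover at about (300,125), with its foot at (297,160). In the side picture the cover is at (247,145). The tray is at (202,300) in scene and (277,280) in side.

Candidates in the scene picture: white box feeder cover (300,122), black cover (226,135), yellow cover (382,155), round feeder cap (403,183), white mug (303,230). I choose the white one on the slim box hopper.

```bash
python3 - <<'E'
from h import *
for n,(u0,u1,v0,v1),tb in (('scene',(255,345,95,180),(120,285,225,375)),('side',(212,285,125,195),(222,332,240,320))):
    q=ld(n); P=pts(n).reshape(384,512,3); f=q['f']
    sub=P[v0:v1,u0:u1].reshape(-1,3)
    for lo,hi in ((.100,.118),(.118,.148),(.148,.165)):
        m=(sub[:,2]>lo)&(sub[:,2]<hi)
        if m.sum()>5:
            r=cv2.minAreaRect((sub[m][:,:2]*1000).astype(np.float32)); print(n,lo,m.sum(),r,sub[m].mean(0).round(4),sub[m][:,2].max())
    hsv=cv2.cvtColor(f,cv2.COLOR_RGB2HSV)
    a,b,c,d=tb; T=P[c:d,a:b].reshape(-1,3); H=hsv[c:d,a:b].reshape(-1,3)
    m=(H[:,1]>80)&(H[:,0]<30)&(T[:,2]>.015)&(T[:,2]<.035)
    print('tray',cv2.minAreaRect((T[m][:,:2]*1000).astype(np.float32)),m.sum())
    m=(H[:,1]>80)&(H[:,0]<30)&(T[:,2]>.0)&(T[:,2]<.012)
    print('floor z',np.median(T[m][:,2]))
    save(n+'crop',cv2.resize(f[v0-5:v1+5,u0-5:u1+5],None,fx=4,fy=4,interpolation=cv2.INTER_CUBIC))
a=cv2.imread('pics/scenecrop.png');b=cv2.imread('pics/sidecrop.png')
h=max(a.shape[0],b.shape[0]); 
pad=lambda i:cv2.copyMakeBorder(i,0,h-i.shape[0],0,0,0)
cv2.imwrite('pics/c3.png',np.hstack([pad(a),pad(b)])) 
E
```

```text
scene 0.1 407 ((533.6560668945312, 248.6567840576172), (131.59532165527344, 69.18795776367188), 14.57636833190918) [0.5424 0.2314 0.1104] 0.11790906195558912
scene 0.118 429 ((534.0186767578125, 247.1853790283203), (112.1700668334961, 60.74947738647461), 14.177924156188965) [0.5394 0.2299 0.134 ] 0.14798814909678704
scene 0.148 528 ((533.8110961914062, 250.35108947753906), (111.07916259765625, 63.02558898925781), 14.140203475952148) [0.535  0.2469 0.1535] 0.15780287945258845
tray ((530.7282104492188, -234.37722778320312), (189.25384521484375, 240.84202575683594), 76.95660400390625) 1622
floor z 0.006520056730416498
side 0.1 228 ((532.0308227539062, 245.12457275390625), (132.1793670654297, 69.27236938476562), 14.69651985168457) [0.5277 0.226  0.1095] 0.11779043846225344
side 0.118 309 ((532.1016235351562, 243.77418518066406), (111.14361572265625, 64.26054382324219), 14.585245132446289) [0.529  0.2274 0.1339] 0.14798876689797832
side 0.148 232 ((531.8591918945312, 248.34259033203125), (110.54454803466797, 63.972251892089844), 9.851787567138672) [0.5317 0.2447 0.152 ] 0.15685122463348058
tray ((528.7835693359375, -236.47576904296875), (193.07398986816406, 239.57847595214844), 76.72106170654297) 1098
floor z 0.005506272853624055
```

View pics/c3.png

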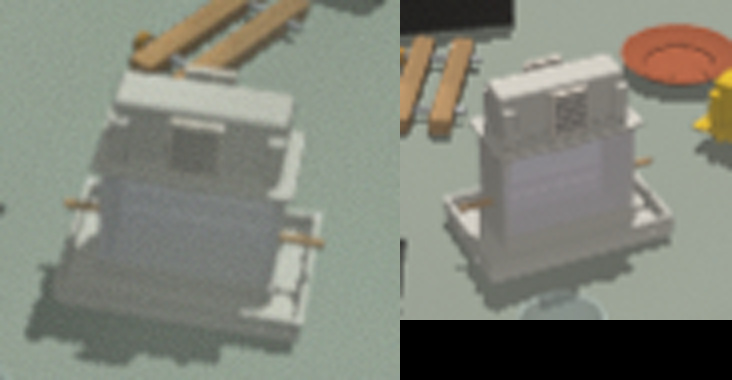

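The close crop confirms the choice: a white cover with ribbed tabs on the clear box hopper. The cover is at about (0.533, 0.247) with its long axis at +14.5°, and its measured sizes match the given ones. The tray is at about (0.530, -0.2355). Next I move above the cover.

Request:
play_rows --motion "45 30 0 -4 1; 95 64 5 -8 1; 150 100 10 -12 1; 205 137 15 -16 1; 260 174 20 -20 1; 315 210 25 -24 1; 370 247 30 -28.6 1; 415 278 34 -28.6 1" --grip_force 40

```text
clock: 1.1
tcp_pos: [0.4927, 0.2904, 0.3709]
eef_rot: [[0.968, 0.252, -0.0], [0.252, -0.968, -0.001], [-0.001, 0.001, -1.0]]
wrist_force: [1.4, 0.8, -0.4]
grip_width: 1.002
```

Request:
play_rows --motion "0 0 0 0 1; 0 0 0 0 1; 0 0 0 0 1; 0 0 0 0 1; 0 0 0 0 1; 0 0 0 0 1; 0 0 0 0 1; 0 0 0 0 1"

```text
clock: 2.1
tcp_pos: [0.4927, 0.2904, 0.3709]
eef_rot: [[0.968, 0.252, -0.0], [0.252, -0.968, -0.001], [-0.001, 0.001, -1.0]]
wrist_force: [-0.0, 0.9, 0.3]
grip_width: 1.001
```

```bash
cat > st.py <<'E'
from h import *
import sys
def go(p,yaw):
    s=ctrl.sense(); R=s['eef_rot']; y=np.degrees(np.arctan2(R[1,0],R[0,0]))
    print('t',round(s['clock'],2),'tcp',s['tcp_pos'].round(4) if hasattr(s['tcp_pos'],'round') else s['tcp_pos'],'yaw',round(y,2),'w',round(s['grip_width'],3),'F',np.round(s['wrist_force'],1),'tilt',np.round(np.array(R)[:,2],4))
    print('shift mm',np.round(np.array(R).T@(np.array(p)-s['tcp_pos'])*1000,1),'twist',round(y-yaw,2))
E
python3 - <<'E'
from st import *
f,d=cam('wrist'); go([.533,.247,.37],14.5)
save('w4',f)
P=pts('wrist').reshape(-1,3)
for lo,hi in ((.100,.118),(.118,.148),(.148,.165)):
    m=(P[:,2]>lo)&(P[:,2]<hi)&(np.hypot(P[:,0]-.533,P[:,1]-.247)<.085)
    if m.sum()>5: print(lo,m.sum(),cv2.minAreaRect((P[m][:,:2]*1000).astype(np.float32)),P[m][:,2].max())
E
```

```text
t 2.15 tcp [0.4927 0.2904 0.3709] yaw 14.59 w 1.002 F [-0.5  0.9 -0. ] tilt [-3.0e-04 -1.6e-03 -1.0e+00]
shift mm [28.1 52.1  0.9] twist 0.09
0.1 3688 ((533.4595947265625, 250.4856414794922), (131.50161743164062, 68.18592071533203), 14.228219032287598) 0.11799822693346683
0.118 2526 ((532.728759765625, 251.66519165039062), (111.4090347290039, 59.868896484375), 13.517099380493164) 0.14799317347410418
0.148 9699 ((533.1836547851562, 250.4776611328125), (111.66923522949219, 60.55551528930664), 13.243608474731445) 0.15573040478032563
```

View pics/w4.png

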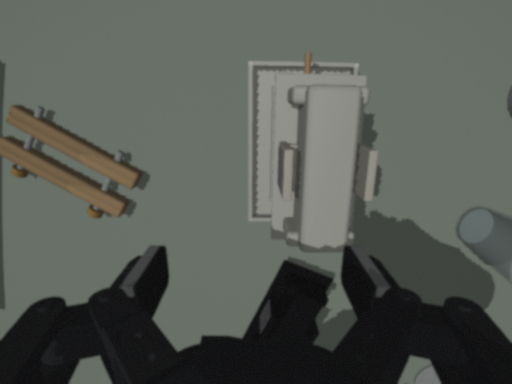

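The wrist picture shows the white ridge at about (330,165), with tabs at (290,172) and (367,175). The black look-alike lies at (295,300) on the bench and is clear of the fingers. The wrist fit gives a centre of (0.533, 0.250) and a yaw of about 14.2°. I centre the gripper and go down part of the way.

Request:
play_rows --motion "10 18 0 0.4 1; 20 36 0 0.4 1; 29 50 0 0.4 1; 29 50 0 0.4 1; 29 50 15 0.4 1; 29 50 30 0.4 1; 29 50 30 0.4 1; 29 50 30 0.4 1"

```text
clock: 3.15
tcp_pos: [0.5333, 0.2495, 0.3409]
eef_rot: [[0.969, 0.246, -0.0], [0.246, -0.969, -0.002], [-0.001, 0.002, -1.0]]
wrist_force: [-0.3, -0.4, -0.4]
grip_width: 1.003
```

```bash
python3 - <<'E'
from st import *
f,d=cam('wrist'); go([.533,.2495,.289],14.2)
save('w5',f)
P=pts('wrist').reshape(-1,3)
R=ctrl.sense()['eef_rot']
for lo,hi in ((.104,.115),(.118,.148),(.148,.160)):
    m=(P[:,2]>lo)&(P[:,2]<hi)&(np.hypot(P[:,0]-.533,P[:,1]-.2495)<.085)
    if m.sum()>5: print(lo,m.sum(),cv2.minAreaRect((P[m][:,:2]*1000).astype(np.float32)),np.median(P[m][:,2]))
E
```

```text
t 3.2 tcp [0.5334 0.2496 0.3412] yaw 14.22 w 1.002 F [ 0.1 -0.9 -0. ] tilt [ 1.0e-04 -1.4e-03 -1.0e+00]
shift mm [-0.4 -0.1 52.2] twist 0.02
0.104 4452 ((533.1472778320312, 250.46127319335938), (132.1149444580078, 68.52456665039062), 14.185202598571777) 0.1094148269866484
0.118 2516 ((533.1754150390625, 250.70599365234375), (112.36779022216797, 59.720680236816406), 13.358223915100098) 0.139966638006542
0.148 11613 ((533.564697265625, 250.59278869628906), (110.99485778808594, 60.61178970336914), 14.357048034667969) 0.15331764995836253
```

View pics/w5.png

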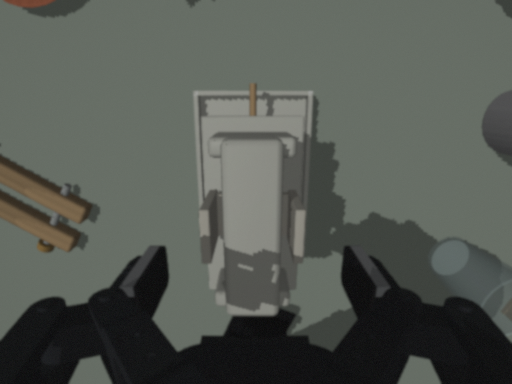

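The wrist picture shows the ridge at (252,225) and the tabs at (208,228) and (299,230), aligned and midway between the fingers at (150,290) and (357,290). Next I descend 52 mm and squeeze.

Request:
play_rows --motion "0 -1 12 0 1; 0 -1 26 0 1; 0 -1 40 0 1; 0 -1 48 0 1; 0 -1 52 0 1; 0 -1 52 0 1; 0 -1 52 0 1; 0 -1 52 0 1"

```text
clock: 4.2
tcp_pos: [0.5333, 0.2505, 0.2896]
eef_rot: [[0.969, 0.246, 0.001], [0.246, -0.969, -0.001], [0.0, 0.001, -1.0]]
wrist_force: [-1.0, -0.2, -0.8]
grip_width: 0.999
```

Request:
play_rows --motion "0 0 0 0 0.6; 0 0 0 0 0.4; 0 0 0 0 0.2; 0 0 0 0 0; 0 0 0 0 -1; 0 0 0 0 -1; 0 0 0 0 -1; 0 0 0 0 -1" --grip_force 40

```text
clock: 5.2
tcp_pos: [0.5335, 0.2509, 0.2913]
eef_rot: [[0.969, 0.246, 0.002], [0.246, -0.969, 0.0], [0.002, 0.0, -1.0]]
wrist_force: [-3.5, 0.5, 12.7]
grip_width: 0.461
```

```bash
python3 - <<'E'
from st import *
f,d=cam('wrist'); go([.533,.2495,.41],14.2)
g,_=cam('side'); 
save('w6',np.hstack([cv2.resize(f,(400,300)),cv2.resize(g[105:205,180:313],(400,300))]))
E
```

```text
t 5.25 tcp [0.5335 0.2508 0.2913] yaw 14.25 w 0.467 F [-4.   0.1 11.6] tilt [ 2.4e-03  2.0e-04 -1.0e+00]
shift mm [  -0.5    1.2 -118.7] twist 0.05
```

View pics/w6.png

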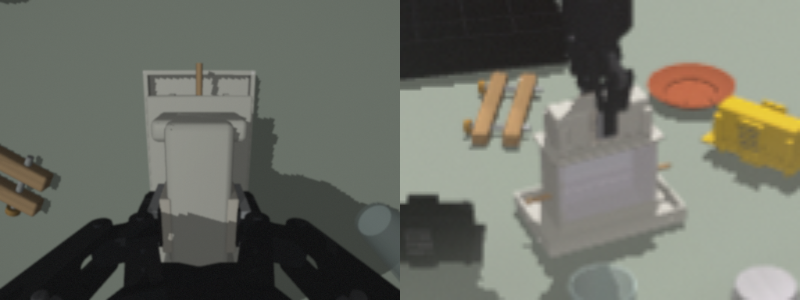

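The squeeze reached an opening of 0.465, about 40 mm, so both tabs are fully in (60 − 18 = 42 mm). The picture shows the fingers on both tabs at (155,220) and (245,220). I lift straight up, slowly at first.

Request:
play_rows --motion "0 0 -2 0 -1; 0 0 -5 0 -1; 0 0 -9 0 -1; 0 0 -14 0 -1; 0 0 -20 0 -1; 0 0 -27 0 -1; 0 0 -35 0 -1; 0 0 -45 0 -1"

```text
clock: 6.3
tcp_pos: [0.5333, 0.2509, 0.3369]
eef_rot: [[0.969, 0.246, 0.002], [0.246, -0.969, 0.0], [0.002, 0.0, -1.0]]
wrist_force: [0.3, 0.3, -1.0]
grip_width: 0.459
```

```bash
python3 - <<'E'
from st import *
f,d=cam('wrist'); go([.53,-.2355,.41],-13.1)
g,_=cam('side'); 
save('w7',np.hstack([cv2.resize(f,(400,300)),cv2.resize(g[75:205,160:333],(400,300))]))
E
```

```text
t 6.35 tcp [0.5337 0.2511 0.3385] yaw 14.28 w 0.459 F [0.9 0.3 0.1] tilt [ 0.0043  0.0013 -1.    ]
shift mm [-123.3  470.6  -72.2] twist 27.38
```

View pics/w7.png

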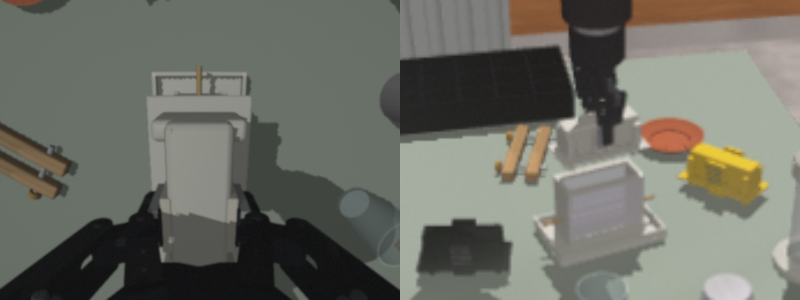

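The cover is off: in the right half it hangs level at (597,135) with the open hopper standing at (600,200). Next I raise it and carry it over the tray.

Request:
play_rows --motion "0 0 -20 0 -1; 0 0 -45 0 -1; 0 0 -72 0 -1; -5 20 -72 1 -1; -14 52 -72 3 -1; -25 92 -72 5 -1; -36 138 -72 8 -1; -48 184 -72 11 -1"

```text
clock: 7.4
tcp_pos: [0.5315, 0.0588, 0.4086]
eef_rot: [[0.998, 0.055, 0.003], [0.055, -0.998, 0.001], [0.003, -0.001, -1.0]]
wrist_force: [0.5, -0.1, -0.9]
grip_width: 0.456
```

```bash
python3 -c "
from st import *
go([.53,-.2355,.41],-13.1)"
```

```text
t 7.4 tcp [0.5315 0.0588 0.4086] yaw 3.15 w 0.456 F [ 0.5 -0.1 -0.9] tilt [ 0.003   0.0013 -1.    ]
shift mm [-17.6 293.8  -1.8] twist 16.25
```

Request:
play_rows --motion "-2 40 0 2 -1; -5 86 0 5 -1; -8 132 0 8 -1; -11 178 0 11 -1; -14 222 0 13 -1; -16 260 0 15 -1; -17 284 0 16 -1; -18 294 0 16.2 -1"

```text
clock: 8.4
tcp_pos: [0.5287, -0.2374, 0.4069]
eef_rot: [[0.974, -0.228, 0.001], [-0.228, -0.974, 0.002], [0.001, -0.002, -1.0]]
wrist_force: [-0.4, 0.5, -1.0]
grip_width: 0.461
```

```bash
python3 - <<'E'
from st import *
g,_=cam('scene');go([.53,-.2355,.215],-13.1)
f,d=cam('side')
P=pts('side').reshape(-1,3)
hsv=cv2.cvtColor(f,cv2.COLOR_RGB2HSV).reshape(-1,3)
near=(np.hypot(P[:,0]-.53,P[:,1]+.2355)<.11)&(P[:,2]>.18)&(hsv[:,1]<60)&(hsv[:,2]>90)
print(near.sum(),P[near].min(0),P[near].max(0),np.percentile(P[near][:,2],[1,5,50]))
save('s8',np.hstack([f[100:340,150:400],g[130:370,80:330]]))
E
```

```text
t 8.45 tcp [ 0.5288 -0.2375  0.4071] yaw -13.18 w 0.461 F [ 0.  -0.9 -0.8] tilt [ 0.0013  0.0016 -1.    ]
shift mm [  0.5  -1.9 192.1] twist -0.08
2005 [ 0.45786516 -0.30792266  0.20350184] [ 0.59838041 -0.19267213  0.56427908] [0.22232361 0.22411164 0.26413229]
```

View pics/s8.png

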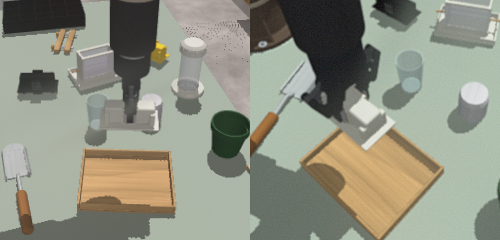

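The cover is held level at (130,115) in the left half (side view), above the tray. I lower it, with touchdown expected at about z +197 mm.

Request:
play_rows --motion "0 -2 20 0 -1; 0 -2 50 0 -1; 0 -2 85 0 -1; 0 -2 120 0 -1; 0 -2 148 0 -1; 0 -2 168 0 -1; 0 -2 180 0 -1; 0 -2 184 0 -1"

```text
clock: 9.5
tcp_pos: [0.5297, -0.2338, 0.2229]
eef_rot: [[0.974, -0.227, 0.001], [-0.227, -0.974, 0.002], [0.001, -0.002, -1.0]]
wrist_force: [0.2, 0.4, -0.3]
grip_width: 0.46
```

Request:
play_rows --motion "0 0 1 0 -1; 0 0 3 0 -1; 0 0 5 0 -1; 0 0 7 0 -1; 0 0 9 0 -1; 0 0 11 0 -1; 0 0 12 0 -1; 0 0 12 0 -1"

```text
clock: 10.5
tcp_pos: [0.5297, -0.2338, 0.2108]
eef_rot: [[0.974, -0.227, 0.001], [-0.227, -0.974, 0.002], [0.0, -0.002, -1.0]]
wrist_force: [0.4, 0.6, -2.1]
grip_width: 0.458
```

Request:
play_rows --motion "0 0 0.5 0 -1; 0 0 1 0 -1; 0 0 1.5 0 -1; 0 0 2 0 -1; 0 0 2 0 -1; 0 0 2 0 -1; 0 0 2 0 -1; 0 0 2 0 -1"

```text
clock: 11.5
tcp_pos: [0.5297, -0.2338, 0.2094]
eef_rot: [[0.974, -0.227, 0.001], [-0.227, -0.974, 0.002], [0.001, -0.002, -1.0]]
wrist_force: [-2.1, 1.7, 4.7]
grip_width: 0.46
```

It touched down at the expected height with +4.7 N. I release it gradually.

Request:
play_rows --motion "0 0 0 0 0.0; 0 0 0 0 0.15; 0 0 0 0 0.3; 0 0 0 0 0.45; 0 0 0 0 0.6; 0 0 0 0 0.8; 0 0 0 0 1; 0 0 0 0 1"

```text
clock: 12.5
tcp_pos: [0.5297, -0.2338, 0.2094]
eef_rot: [[0.974, -0.227, 0.001], [-0.227, -0.974, 0.002], [0.001, -0.002, -1.0]]
wrist_force: [0.3, 0.5, 0.2]
grip_width: 1.003
```

Request:
play_rows --motion "0 0 0 0 1; 0 0 0 0 1; 0 0 -5 0 1; 0 0 -15 0 1; 0 0 -35 0 1; 0 0 -70 0 1; 0 0 -110 0 1; 0 0 -150 0 1"

```text
clock: 13.5
tcp_pos: [0.5293, -0.2341, 0.3616]
eef_rot: [[0.974, -0.226, 0.002], [-0.226, -0.974, 0.001], [0.002, -0.002, -1.0]]
wrist_force: [0.9, -0.2, -0.4]
grip_width: 1.004
```

```bash
python3 - <<'E'
from st import *
f,d=cam('wrist');go([.53,-.2355,.41],-13.1)
g,_=cam('side'); h,_=cam('scene')
save('w9',np.hstack([cv2.resize(f,(400,300)),cv2.resize(g[120:330,150:400],(357,300))]))
for n in ('wrist','side'):
    P=pts(n).reshape(-1,3); hsv=cv2.cvtColor(ld(n)['f'],cv2.COLOR_RGB2HSV).reshape(-1,3)
    b=(np.hypot(P[:,0]-.53,P[:,1]+.2345)<.085)&(hsv[:,1]<70)
    for lo,hi in ((.02,.034),(.065,.08)):
        m=b&(P[:,2]>lo)&(P[:,2]<hi); Q=P[m]
        if m.sum()<30: continue
        print(n,lo,m.sum(),cv2.minAreaRect((Q[:,:2]*1000).astype(np.float32)),np.median(Q[:,2]),'plane',np.linalg.lstsq(np.c_[Q[:,:2]-Q[:,:2].mean(0),np.ones(len(Q))],Q[:,2],rcond=None)[0].round(4))
E
```

```text
t 13.55 tcp [ 0.5306 -0.2346  0.3677] yaw -13.03 w 1.003 F [ 2.1 -0.5  5.8] tilt [ 0.0096 -0.0012 -1.    ]
shift mm [  0.    1.  -42.3] twist 0.07
wrist 0.02 2408 ((528.9811401367188, -233.6260986328125), (68.43254089355469, 132.5867156982422), 76.90434265136719) 0.02735105018200118 plane [-0.0026  0.0005  0.0274]
wrist 0.065 4941 ((529.1243896484375, -233.863525390625), (61.60529708862305, 111.62770080566406), 75.64967346191406) 0.07129906952983177 plane [-0.002   0.0001  0.0711]
side 0.02 412 ((526.7728881835938, -236.84695434570312), (70.13692474365234, 130.37942504882812), 75.07575988769531) 0.026973297343851878 plane [-0.0005  0.0093  0.0271]
side 0.065 583 ((527.9773559570312, -235.05450439453125), (64.66337585449219, 108.67631530761719), 77.61872100830078) 0.07092332996051351 plane [0.0077 0.0388 0.0707]
```

View pics/w9.png

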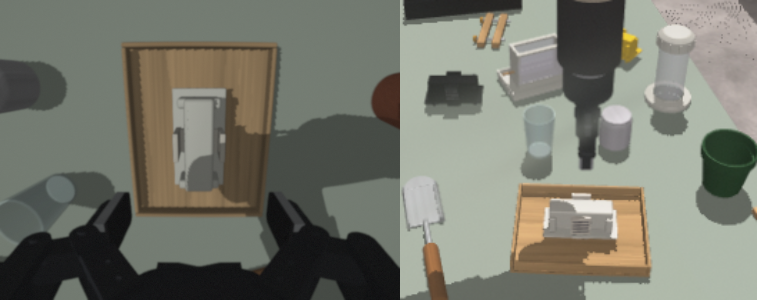

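The cover lies flat, upright and central in the tray, at (198,145) in the wrist view. The feeder stands at (535,68) in the right half. I let the arm settle, then hand in.

Request:
play_rows --motion "0 0 -10 0 1; 0 0 -20 0 1; 0 0 -25 0 1; 0 0 -25 0 1; 0 0 -25 0 1; 0 0 -25 0 1; 0 0 -25 0 1; 0 0 -25 0 1"

```text
clock: 14.65
tcp_pos: [0.5298, -0.2342, 0.3878]
eef_rot: [[0.974, -0.226, 0.007], [-0.226, -0.974, 0.001], [0.006, -0.002, -1.0]]
wrist_force: [-0.1, 0.3, 0.4]
grip_width: 0.999
```

```bash
python3 -c "
from st import *
go([.53,-.2355,.41],-13.1); print(ctrl.hand_in())"
```

```text
t 14.65 tcp [ 0.5298 -0.2342  0.3878] yaw -13.08 w 0.999 F [-0.1  0.3  0.4] tilt [ 6.8e-03  7.0e-04 -1.0e+00]
shift mm [  0.6   1.2 -22.2] twist 0.02
the job is handed in; nothing more can be done
None
```

The white cover is off the box feeder and lying flat and right way up near the centre of the tray, and the job is handed in at 14.65 s. I squeezed both tabs fully in, lifted straight up, carried the cover over and set it down with about 5 N.

- **Cover in the tray:** The eaves measured 27.4 mm above the bench (28 expected) and the ridge top 71 mm (72 expected). The wrist-camera fit shows it level, about 2 mm from the tray centre. The side camera agrees on height; its sparser plane fit showed up to about 2° of slope, which I put down to noise.
- **Feeder and look-alikes:** The feeder is still standing on the bench, and I did not touch the black and yellow look-alikes.
- **Forces:** The largest wrist reading I saw was about 13 N vertically during the squeeze, well under the limit; it was back near zero once the cover was lifted.
- **At hand-in:** The gripper was open and clear of everything.

No checks failed. The camera views differed by up to about 5 mm on the feeder's position, so I used the close wrist view for the grasp.

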